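# Pack out the model clamp and hold a glued cast under pressure

### The job

A glued dental cast has to be kept pressed against the end stop of the model clamp while its adhesive sets, but the clamp's sprung push jaw has too short a stroke to reach it. One at a time, lift packing plates from the wooden rack and stand them upright on the clamp's bed between the jaw and the cast, until a push on the jaw's upright handle squeezes plates and cast tight before the jaw comes to the end of its stroke; leave the plates you do not need in the rack and do not disturb the second cast, the spatula or the jar. Finish while holding: keep pushing the handle firmly towards the cast so that everything stays clamped, and do not let go.

Things in the scene. Friction and masses are not known exactly. Their poses are not given: they have to be found in the camera images.
- clamp: model clamp, fixed: aluminium bed 220 x 96 mm, its top 10 mm above the bench; plates stand on it. Side rails 9 mm above the bed leave a channel 68 mm wide. Grey bearing block of the push jaw at x -106 to -86 mm, top 44 mm above the bench. Origin at the underside, on the centre line; x points from push jaw to end stop, y across, z up
- push_jaw (a joint): travel of the sprung push jaw along the clamp's +x, in m: 0 = fully back, where its spring holds it; 0.018 = end of stroke (yoke meets bearing block). The spring takes 2.5 N at 0 and 5 N at the end; let go, the jaw runs back
- jaw_face (a point): middle of the push jaw's flat steel face, 26 mm above the bench, moving with the jaw. The jaw plate is 62 mm wide, 12 mm thick, its rounded top edge 41 mm above the bench; at rest the face is at x = -70 mm in the clamp's frame. x points towards the cast
- handle (a point): centre of the grip of the push jaw's upright handle, 60 mm above the bench: a round black post 14 mm across, standing from 42 to 80 mm above the bench, 60 mm behind the jaw face. Push it along the clamp's +x. Its frame has the clamp's axes
- end_stop: grey end stop bolted on the bed, with a black star knob; it does not move. Origin on the bed (its underside), at the face against which the cast's nose rests; same axes as the clamp; 34 mm high at its knob
- cast: glued stone cast, 58 x 65 mm, 33 mm high, loose on the bed, blunt nose against the end stop, flat heel towards the push jaw. Origin at the centre of its underside; its own x points to the heel (28.9 mm away), against the clamp's x. The gap from heel to resting jaw face is 18 to 44 mm, different each time
- cast_heel (a point): middle of the flat back of the cast, 9 mm above the bed: the side that faces the push jaw
- rack: low wooden rack, 146 x 92 mm, 26 mm high, fixed; the four packing plates stand across it in slots 15 mm wide and 33 mm apart along its x axis. Origin at the centre of its underside; the plates' undersides are 8 mm above the bench
- plate_1_mid (a point): packing plate in the rack's slot nearest the robot: aluminium, 12 mm thick (along its x), body 65 mm wide (y) and 34 mm high, on top a grip tab 24 mm wide, 12 mm thick with rounded corners; 62 mm high in all, 70 g. Grip it by the tab, across the 24 mm. This point is its centre, 31 mm above its underside. The foot is 1.5 mm narrower on each face
- plate_2_mid (a point): packing plate in the rack's slot second from the robot: the same as the first plate; centre half-way up
- plate_3_mid (a point): packing plate in the rack's slot third from the robot: the same as the first plate; centre half-way up
- plate_4_mid (a point): packing plate in the rack's slot farthest from the robot: the same as the first plate; centre half-way up
- second_cast: second stone cast, 58 x 65 x 33 mm, standing by: leave alone; origin at the centre of its underside
- plaster_spatula: plaster spatula lying on the bench, 224 mm long along its y, 16 mm high: leave alone; origin at the centre of its underside
- wax_jar: small screw jar, 47 mm across, 44 mm high: leave alone; origin at the centre of its underside
Not all that is in view belongs to the job. What is shaped like the part that bears plate_2_mid but green is not meant.

How it is judged:
By the outcome, as a careful person would: the job done as asked, in the order asked, and still so for the second after the job is handed in, while the arm keeps its last pose, push and grip.
It also fails if it takes over 72 s, if anything falls off the work surface, if the arm or the gripper's body presses on something with over 40 N, if the wrist force passes 120 N, or if a joint passes its speed limit or range.

### The arm

A 6-joint arm with a two-finger parallel gripper is mounted at the origin on a cart in front of the work surface, level with it; the furniture and walls round the work are solid. World frame = base frame: x ahead of the robot, y to its left, z up, the work surface at z = 0. Lengths are in m, angles in rad, forces in N, time in s.
With the tool pointing down it reaches from about 0.375 to 0.975 m from the base axis. Payload 3.8 kg.
Tool frame: the origin (TCP) lies at the very end of the fingers, on their centre line; the grasp point (between the pads) lies 19 mm behind it; z points along the fingers, y is the line along which they close (so a half turn about z gives the same grasp; the last joint's range is limited). The gripper opens to 85 mm and grips with 20 to 120 N. Pads are 22 mm wide; open, the fingers measure 114 mm over their backs; the gripper's body (76 mm by 85 mm) begins 54 mm behind the grasp point. The pads swing forward as they close: fully open they stand 13 mm farther back than shut.
Start: joints at [-1.149, 0.264, 1.604, -0, 1.274, -0.037], TCP at [0.299, -0.605, 0.231] pointing down, gripper open.
Joint ranges: [-2.63, 2.63], [-0.94, 2.18], [0.31, 2.57], [-1.31, 4.45], [0, 2.66], [-2.55, 2.55]. Speed limits (rad/s): [2.57, 2.57, 3.14, 3.14, 3.14, 3.14].

### API

Orientations are given as a rotation vector (axis times angle).
In Python, from workcell import monitor, viewer, job gives the robot as it stands. The module is installed in compiled form; this text tells all that it offers.
- The arm moves only by the tool step_arm, never from a script. Its argument "series" is one flat list of numbers, 4 for each row, row after row: the shift along the tool's x, y, z in m, then the turn about the tool's z in rad. A call has 1 to 8 rows; each row is the pose to reach, as a shift and turn from the pose commanded when the call began, along the tool's axes at that moment; what a row does not reach only later rows make up. A row lasts 1/8 s, in which the tool goes at most 62.5 mm and 10.7 degrees, less where a joint would pass 70% of its speed; a pose out of reach is approached as far as the arm can. A call with a gripper value outside its range is refused whole. "gripper" is the opening, from 0 (shut) to 1 (fully open), set as the call begins (left out, the last holds). The fingers move at their own pace and stop on an object; "newtons" is the grip in N (left out, the last holds). Time passes only in rows, so rows that repeat a pose let the fingers close. It gives the time, the measured TCP pose, the force, the opening and the grip force at its end, in the units of the state.
- monitor.read_state(): the state, without advancing time (a new reading comes with each control period).
- viewer.read_camera(name): name is "scene" or "top" or "wrist"; returns a dict with "image" (420x560x3 uint8, red, green, blue), "intrinsics" (3x3 intrinsics, pixels), "T" (4x4, takes a point from camera to world coordinates); the wrist camera has in their place "hand_eye" (4x4, takes a point from camera to tool coordinates, whose origin is the TCP and whose axes are the flange's). Camera axes: x right, y up, looking along -z (the intrinsics and any distortion apply to the point x, -y, -z); pixel columns grow to the right and rows downward; lengths in m; the calibration is good to about 2 mm. A picture is of the moment at which its call begins: read the wrist's pose just before it. There is no depth.
- job.finish_job(): hands the job in; it is judged then, once.
Trained networks look in a picture, given as the dict that the camera call returned (one of the last four; its "shot" number tells which), for a name from the list of things; names that differ only in an ending like _2 or _b are one class to them, and where a whole thing is asked for, a point or a joint stands for the part that bears it (a point fixed in the world has none). Each returns a list of dicts, best first, with "score" (0 to 1); they miss things now and then, are a little off and sometimes report something else, mostly with a low value. They report only what shows in the picture. A call takes as long as a camera call. They do not tell look-alikes from the thing itself.
- viewer.boxes_of(picture, label): "extent" ([centre column, centre row, width, height] in pixels, round what is visible of it).
- viewer.spot_point(picture, label): "point" ([column, row] in pixels: a listed point, or the origin of a listed thing).
The state is a dict: "time": time; "q": joint angles; "joint_vel": joint speeds; "joint_torque": joint torques, N m; "tool_pos": TCP position; "tcp_rot": TCP orientation; "wrist_force": force on the tool from outside, world axes, zero at the start; "torque": the same for the moment, N m; "width": opening from 0.0 (shut) to 1.0 (fully open); "grip_force": force on a finger pad.
Only numpy, scipy, OpenCV 4.12 (cv2) and the standard library are available. Lean on these libraries where they do the work, as an engineer would, in place of code of your own. Each camera call takes 0.05 s, during which the arm holds its last target. There are 200 camera calls.

## Working session

There is one attempt and no reset: what is moved stays moved. The work goes in short steps, Python scripts to look and compute and a tool call to move; the robot and the scene stay as the last step left them, time stands still between calls to the robot, and variables do not carry over. Pictures are saved under pics/ and viewed, at most 12 in all, crops included, and the job is handed in when it is done.

Besides the shell and the picture viewer there is one more tool, called after "Request:" as name(argument=value, ...), one argument or row to a line, values as JSON. step_arm: Moves the arm, as the interface text tells. Its arguments: {"type":"object","properties":{"series":{"type":"array"},"gripper":{"type":"number"},"newtons":{"type":"number"}},"required":["series"]}

```bash
mkdir -p pics; cat > h.py <<'E'
import numpy as np, cv2, json
from scipy.spatial.transform import Rotation as R
from workcell import monitor, viewer, job
def shot(n):
    s=monitor.read_state(); p=viewer.read_camera(n)
    if n=='wrist':
        T=np.eye(4);T[:3,:3]=R.from_rotvec(s['tcp_rot']).as_matrix();T[:3,3]=s['tool_pos']
        p['Tw']=T@np.array(p['hand_eye'])
    else: p['Tw']=np.array(p['T'])
    return p
def save(p,f): cv2.imwrite('pics/'+f,p['image'][:,:,::-1])
def ray(p,uv):
    K=np.array(p['intrinsics']);x=(uv[0]-K[0,2])/K[0,0];y=(uv[1]-K[1,2])/K[1,1]
    d=p['Tw'][:3,:3]@np.array([x,-y,-1]);return p['Tw'][:3,3],d/np.linalg.norm(d)
def atz(p,uv,z):
    o,d=ray(p,uv);return o+d*(z-o[2])/d[2]
def tri(l):
    A=np.zeros((3,3));b=np.zeros(3)
    for p,uv in l:
        o,d=ray(p,uv);M=np.eye(3)-np.outer(d,d);A+=M;b+=M@o
    x=np.linalg.solve(A,b)
    return x,[float(np.linalg.norm((np.eye(3)-np.outer(ray(p,u)[1],ray(p,u)[1]))@(x-ray(p,u)[0]))) for p,u in l]
def proj(p,X):
    c=np.linalg.inv(p['Tw'])@np.append(X,1);K=np.array(p['intrinsics'])
    return np.array([K[0,0]*c[0]/-c[2]+K[0,2],K[1,1]*-c[1]/-c[2]+K[1,2]])
E
python3 - <<'E'
from h import *
np.set_printoptions(precision=4,suppress=True)
P={n:shot(n) for n in('scene','top')}
print([ (k,v) for k,v in P['top'].items() if k not in('image',)])
for n,p in P.items():
    save(p,n+'0.png')
    for l in ['jaw_face','handle','end_stop','cast','cast_heel','rack','plate_2_mid','clamp','second_cast','plaster_spatula','wax_jar']:
        print(n,l,[(np.round(d['point']).tolist(),round(d['score'],2)) for d in viewer.spot_point(p,l)[:6]])
print(monitor.read_state())
E
```

```text
[('intrinsics', array([[535.425 ,   0.    , 279.4978],
       [  0.    , 535.425 , 215.3491],
       [  0.    ,   0.    ,   1.    ]])), ('T', array([[-0.083 ,  0.961 , -0.2636,  0.2058],
       [-0.9965, -0.0788,  0.0265, -0.3054],
       [ 0.0047,  0.2649,  0.9643,  1.1853],
       [ 0.    ,  0.    ,  0.    ,  1.    ]])), ('shot', 2), ('Tw', array([[-0.083 ,  0.961 , -0.2636,  0.2058],
       [-0.9965, -0.0788,  0.0265, -0.3054],
       [ 0.0047,  0.2649,  0.9643,  1.1853],
       [ 0.    ,  0.    ,  0.    ,  1.    ]]))]
scene jaw_face []
scene handle [([341.0, 210.0], 0.27)]
scene end_stop [([274.0, 164.0], 0.51)]
scene cast [([262.0, 167.0], 0.47)]
scene cast_heel [([250.0, 164.0], 0.6)]
scene rack [([281.0, 246.0], 0.84)]
scene plate_2_mid [([273.0, 352.0], 0.68), ([271.0, 241.0], 0.47), ([296.0, 241.0], 0.23)]
scene clamp [([267.0, 170.0], 0.84)]
scene second_cast [([341.0, 210.0], 0.7), ([250.0, 164.0], 0.34)]
scene plaster_spatula [([203.0, 233.0], 0.88), ([298.0, 242.0], 0.22)]
scene wax_jar [([350.0, 240.0], 0.86)]
top jaw_face [([166.0, 219.0], 0.85)]
top handle [([152.0, 2
[... 163 characters left out ...]
plate_2_mid [([291.0, 302.0], 0.67), ([301.0, 236.0], 0.57)]
top clamp [([181.0, 193.0], 0.71), ([190.0, 183.0], 0.61)]
top second_cast []
top plaster_spatula [([245.0, 304.0], 0.58)]
top wax_jar [([328.0, 166.0], 0.65)]
{'time': 1.2, 'q': array([-1.1489,  0.2639,  1.604 ,  0.    ,  1.2737, -0.0369]), 'joint_vel': array([-0.0009, -0.0002, -0.001 ,  0.0005, -0.0007,  0.0012]), 'joint_torque': array([  0.0003, -51.5077, -36.7727,   0.0002,   0.0009,  -0.    ]), 'tool_pos': array([ 0.2989, -0.6052,  0.2313]), 'tcp_rot': array([-3.0592, -0.7144, -0.    ]), 'wrist_force': array([0.2477, 0.9416, 0.407 ]), 'torque': array([-0.021 ,  0.0251, -0.0152]), 'grip_force': 0.0, 'width': 1.0014794359750279}
```

View images.

```bash
python3 - <<'E'
import cv2,numpy as np
a=cv2.imread('pics/top0.png')[130:340,110:390]
cv2.imwrite('pics/top0c.png',cv2.resize(a,(800,600),interpolation=cv2.INTER_CUBIC))
E
```

```text
(no output)
```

View pics/top0c.png

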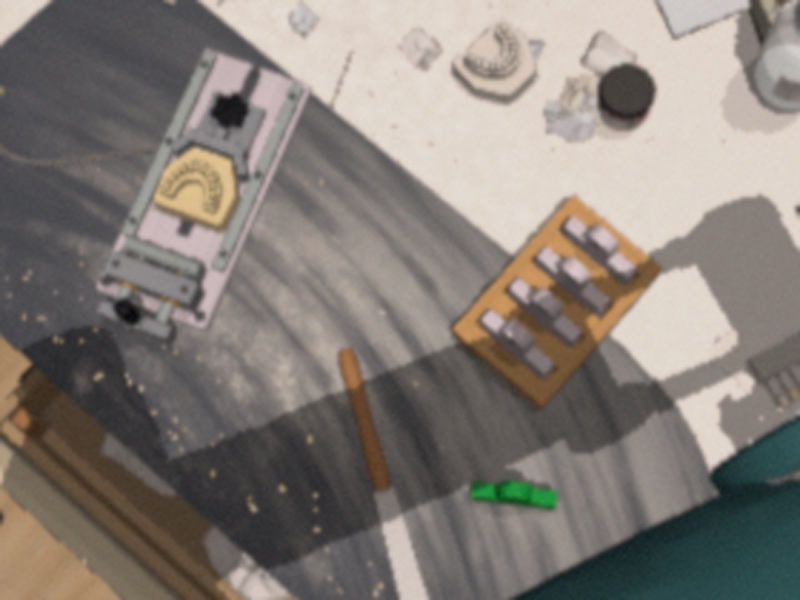

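View pics/scene0.png

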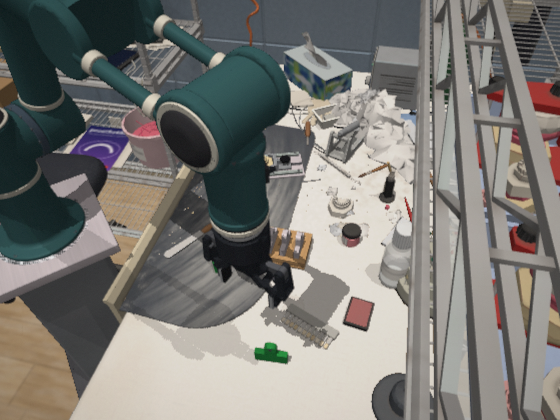

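```bash
python3 - <<'E'
from h import *
np.set_printoptions(precision=4,suppress=True)
p=shot('top')
f=lambda c:(110+c[0]/2.857,130+c[1]/2.857)
for n,z,l in [('tabs',.07,[(602,237),(573,270),(543,300),(513,333)]),('rackcorners',.026,[(573,197),(660,265),(543,405),(455,328)]),
 ('railsL',.019,[(208,55),(112,275)]),('railsR',.019,[(298,90),(220,265)]),('handle',.08,[(127,310)]),('knob',.044,[(230,108)]),('jar',.044,[(627,95)]),('cast2',.033,[(495,62)]),('green',.03,[(515,495)])]:
  for c in l: print(n,c,atz(p,f(c),z), np.hypot(*atz(p,f(c),z)[:2]))
s=monitor.read_state();print(R.from_rotvec(s['tcp_rot']).as_matrix())
w=shot('wrist');print(w['hand_eye'],w['intrinsics'])
E
```

```text
tabs (602, 237) [ 0.5088 -0.4254  0.07  ] 0.6631988605180187
tabs (573, 270) [ 0.4849 -0.401   0.07  ] 0.6292175936040499
tabs (543, 300) [ 0.4637 -0.3763  0.07  ] 0.5971535743930932
tabs (513, 333) [ 0.4404 -0.3517  0.07  ] 0.5635892720729653
rackcorners (573, 197) [ 0.5554 -0.4106  0.026 ] 0.6906925732223902
rackcorners (660, 265) [ 0.4944 -0.4731  0.026 ] 0.6842538612458677
rackcorners (543, 405) [ 0.3919 -0.3714  0.026 ] 0.5398943298217892
rackcorners (455, 328) [ 0.4573 -0.3091  0.026 ] 0.5519460620084312
railsL (208, 55) [ 0.7027 -0.1256  0.019 ] 0.7138856618885783
railsL (112, 275) [ 0.5233 -0.044   0.019 ] 0.5251442232357231
railsR (298, 90) [ 0.6663 -0.1974  0.019 ] 0.6948900781836609
railsR (220, 265) [ 0.5245 -0.1287  0.019 ] 0.5400493454474193
handle (127, 310) [ 0.479  -0.0682  0.08  ] 0.48386644679059043
knob (230, 108) [ 0.6456 -0.1452  0.044 ] 0.6617118433249084
jar (627, 95) [ 0.6309 -0.4601  0.044 ] 0.7808784994189176
cast2 (495, 62) [ 0.6719 -0.3584  0.033 ] 0.7615193997695573
green (515, 495) [ 0.3252 -0.3439  0.03  ] 0.47335024578335744
[[ 0.8966  0.4428  0.    ]
 [ 0.4428 -0.8966  0.    ]
 [ 0.      0.     -1.    ]]
[[ 0.0014  0.9535  0.3015  0.0774]
 [ 1.     -0.0014 -0.0001 -0.    ]
 [ 0.0003  0.3015 -0.9535 -0.1433]
 [ 0.      0.      0.      1.    ]] [[322.0036   0.     276.963 ]
 [  0.     322.0036 206.9932]
 [  0.       0.       1.    ]]
```

Request:
step_arm(
  series=[0.036,-0.016,0,0.18,0.072,-0.033,0,0.36,0.108,-0.049,0,0.54,0.144,-0.066,0,0.72,0.18,-0.082,0,0.9,0.216,-0.099,0,1.08,0.253,-0.115,0,1.26,0.253,-0.115,0,1.28],
)

```text
time: 2.3
tool_pos: [0.4765, -0.3879, 0.2314]
tcp_rot: [-2.881, 1.25, -0.001]
wrist_force: [-1.0, -0.5, -0.2]
width: 1.001
grip_force: 0.0
```

```bash
cat > look.py <<'E'
from h import *
import sys,pickle
np.set_printoptions(precision=4,suppress=True)
def look(tag,labels,cam='wrist'):
    p=shot(cam); save(p,tag+'.png'); p['det']={}
    for l in labels:
        p['det'][l]=[(d['point'],d['score']) for d in viewer.spot_point(p,l)[:6]]
        print(l,[(np.round(a,1).tolist(),round(s,2)) for a,s in p['det'][l]])
    pickle.dump({k:v for k,v in p.items()},open(tag+'.pkl','wb'))
    s=monitor.read_state();print(s['time'],s['tool_pos'],R.from_rotvec(s['tcp_rot']).as_matrix()[:,0])
    return p
E
python3 - <<'E'
from look import *
look('w1',['plate_2_mid','rack'])
E
```

```text
plate_2_mid [([339.8, 291.0], 0.87), ([280.3, 193.2], 0.65), ([537.3, 120.7], 0.55)]
rack [([281.4, 174.1], 0.88)]
2.45 [ 0.4746 -0.3904  0.2313] [ 0.6824 -0.731   0.0001]
```

View pics/w1.png

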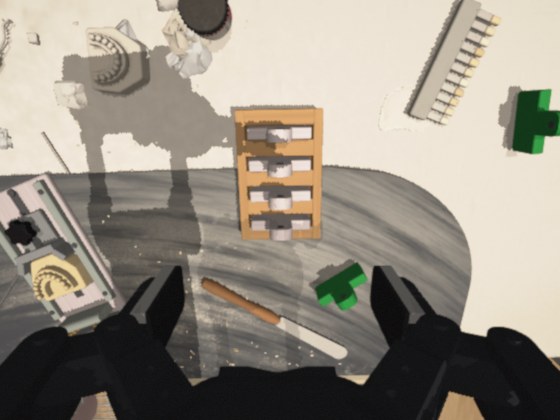

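```bash
python3 - <<'E'
from look import *
w=pickle.load(open('w1.pkl','rb')); t=shot('top')
f=lambda c:(110+c[0]/2.857,130+c[1]/2.857)
T=[(513,333),(543,300),(573,270),(602,237)]
g=cv2.cvtColor(w['image'],cv2.COLOR_RGB2HSV)
W=[(280,229),(280,199),(280,164),(279,132)]
for a,b in zip(T,W): print(tri([(t,f(a)),(w,b)]), atz(w,b,.07))
print('axis ', atz(w,(279.5,108),.026)-atz(w,(281.5,238.5),.026))
im=cv2.resize(w['image'][95:250,225:335],(800,1127)[:2] if 0 else (550,600),interpolation=cv2.INTER_CUBIC); cv2.imwrite('pics/w1c.png',im[:,:,::-1])
E
```

```text
(array([ 0.4423, -0.3536,  0.0565]), [0.0016009428558584468, 0.0016009428558584919]) [ 0.4452 -0.3587  0.07  ]
(array([ 0.4654, -0.3782,  0.059 ]), [0.0014679694774690564, 0.0014679694774690879]) [ 0.4669 -0.3817  0.07  ]
(array([ 0.489 , -0.4036,  0.0514]), [0.0012279424544385247, 0.001227942454438579]) [ 0.4907 -0.407   0.07  ]
(array([ 0.5115, -0.427 ,  0.0594]), [0.0005015644356767893, 0.0005015644356767902]) [ 0.5118 -0.428   0.07  ]
axis  [ 0.102  -0.1048  0.    ]
```

View pics/w1c.png

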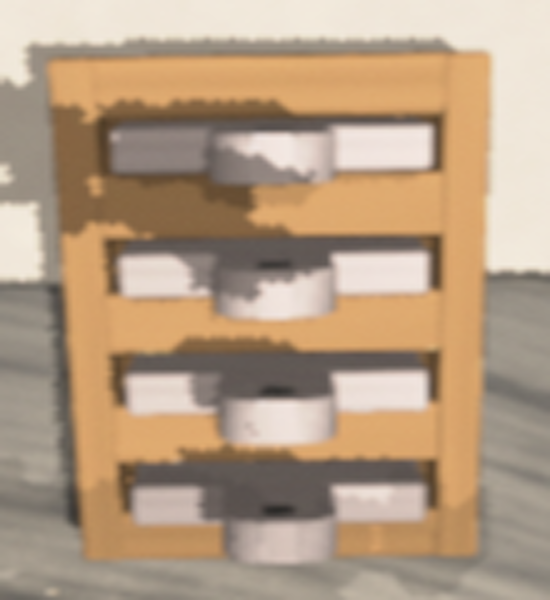

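```bash
python3 - <<'E'
from look import *
w=pickle.load(open('w1.pkl','rb')); t=shot('top')
f=lambda c:(110+c[0]/2.857,130+c[1]/2.857)
T=[(513,333),(543,300),(573,270),(602,237)]
W=[(281.4,234.5),(280.6,203.8),(280,170.4),(279.4,135.8)]
Q=[]
for a,b in zip(T,W): Q.append(atz(w,b,.07));print(tri([(t,f(a)),(w,b)]), Q[-1])
d=Q[3]-Q[0];print(np.degrees(np.arctan2(d[1],d[0])),np.linalg.norm(d)/3)
s=monitor.read_state();Rm=R.from_rotvec(s['tcp_rot']).as_matrix();print(Rm.T@(np.mean(Q,0)-s['tool_pos']), [Rm.T@(q-s['tool_pos']) for q in Q])
E
```

```text
(array([ 0.4401, -0.3531,  0.0672]), [0.0016113191050594793, 0.0016113191050595311]) [ 0.44   -0.3553  0.07  ]
(array([ 0.4634, -0.3773,  0.0687]), [0.0011124153449729485, 0.0011124153449729108]) [ 0.4631 -0.3785  0.07  ]
(array([ 0.486 , -0.4016,  0.0653]), [0.00027139976650379465, 0.0002713997665037711]) [ 0.4865 -0.4025  0.07  ]
(array([ 0.5092, -0.4256,  0.0686]), [6.494963636841245e-05, 6.494963636852431e-05]) [ 0.5092 -0.4257  0.07  ]
-45.51472073429884 0.03291004875647315
[ 0.0001 -0.0007  0.1612] [array([-0.0493,  0.0007,  0.1612]), array([-0.0166, -0.0003,  0.1612]), array([ 0.0169, -0.0012,  0.1612]), array([ 0.0494, -0.0019,  0.1612])]
```

Request:
step_arm(
  series=[-0.025,0,0.04,-0.026,-0.049,0.0005,0.08,-0.026,-0.0493,0.0005,0.13,-0.026,-0.0493,0.0005,0.165,-0.026,-0.0493,0.0005,0.18,-0.026,-0.0493,0.0005,0.1845,-0.026,-0.0493,0.0005,0.1845,-0.026],
)

```text
time: 3.42
tool_pos: [0.4416, -0.3553, 0.0479]
tcp_rot: [2.896, -1.217, 0.003]
wrist_force: [-0.4, 0.2, 0.1]
width: 0.999
grip_force: 0.0
```

Request:
step_arm(
  series=[0,0,0,0,0,0,0,0,0,0,0,0,0,0,0,0,0,0,0,0],
  gripper=0,
  newtons=50,
)

```text
time: 4.05
tool_pos: [0.4412, -0.3545, 0.0474]
tcp_rot: [2.896, -1.216, 0.001]
wrist_force: [-1.4, 0.6, 4.3]
width: 0.266
grip_force: 49.8
```

Request:
step_arm(
  series=[0,0,-0.03,0,0,0,-0.08,0,-0.01,-0.012,-0.12,-0.05,-0.045,-0.056,-0.12,-0.12,-0.08,-0.1,-0.12,-0.18,-0.115,-0.143,-0.12,-0.25,-0.15,-0.187,-0.12,-0.31,-0.182,-0.226,-0.12,-0.358],
)

```text
time: 5.05
tool_pos: [0.4744, -0.0641, 0.1664]
tcp_rot: [-3.067, 0.678, 0.001]
wrist_force: [0.6, -0.3, -1.4]
width: 0.269
grip_force: 49.6
```

Request:
step_arm(
  series=[-0.182,-0.226,-0.12,-0.358],
)

```text
time: 5.18
tool_pos: [0.4597, -0.0082, 0.1888]
tcp_rot: [-3.118, 0.384, 0.007]
wrist_force: [0.5, 0.7, -0.8]
width: 0.266
grip_force: 49.7
```

Request:
step_arm(
  series=[0.015,0.026,0.011,0.095,0.029,0.052,0.022,0.185,0.029,0.052,0.022,0.19,0.029,0.052,0.022,0.19],
)

```text
time: 5.68
tool_pos: [0.4759, -0.0673, 0.1683]
tcp_rot: [-3.066, 0.685, 0.002]
wrist_force: [-0.3, 0.1, -0.2]
width: 0.26
grip_force: 49.7
```

```bash
python3 - <<'E'
from look import *
look('c1',['jaw_face','cast_heel','handle','end_stop','cast','clamp'])
E
```

```text
jaw_face [([272.1, 120.9], 0.58), ([269.0, 79.7], 0.22)]
cast_heel []
handle [([267.5, 197.6], 0.58)]
end_stop [([273.5, 5.1], 0.87), ([486.1, 230.5], 0.42)]
cast [([268.3, 43.4], 0.77)]
clamp []
6.025 [ 0.4763 -0.0674  0.1689] [ 0.9051 -0.4253  0.0003]
```

View pics/c1.png

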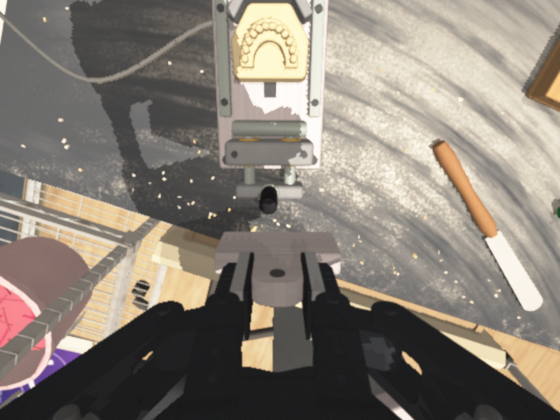

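```bash
python3 - <<'E'
import cv2
a=cv2.imread('pics/c1.png')[0:216,200:340]
a=cv2.resize(a,None,fx=2.75,fy=2.75,interpolation=cv2.INTER_CUBIC);cv2.imwrite('pics/c1c.png',a)
E
```

```text
(no output)
```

View pics/c1c.png

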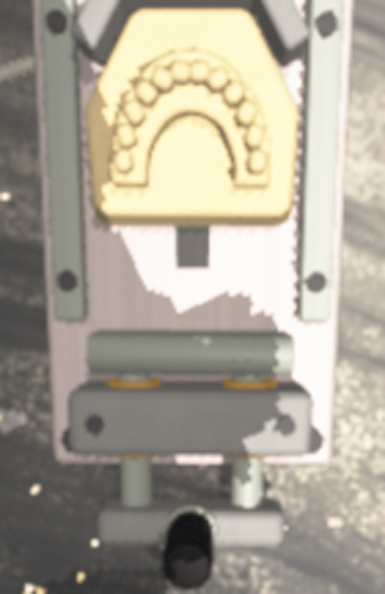

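```bash
python3 - <<'E'
from look import *
p=pickle.load(open('c1.pkl','rb'))
g=lambda c:(200+c[0]/2.75,c[1]/2.75)
Z=lambda c,z:atz(p,g(c),z)
# centreline from rails outer-ish: left rail centre, right rail centre at z=.019
L0,L1=Z((67,281),.019),Z((56,20),.019);R0,R1=Z((316,281),.019),Z((326,20),.019)
for a,b in((L0,L1),(R0,R1)):
    d=b-a;print('yaw',np.degrees(np.arctan2(d[1],d[0])),np.linalg.norm(d))
d=(L1-L0)+(R1-R0);yaw=np.arctan2(d[1],d[0]);print(np.degrees(yaw))
c,s=np.cos(yaw),np.sin(yaw);mid=(L0+R0+L1+R1)/4
cl=lambda X:((X-mid)[0]*c+(X-mid)[1]*s,-(X-mid)[0]*s+(X-mid)[1]*c)
print('rail sep',cl(L0),cl(R0),cl(L1),cl(R1))
pts={'rear':((190,463),.01),'rearL':((62,463),.01),'rearR':((330,463),.01),'jaw':((190,331),.018),'jawL':((88,345),.035),'jawR':((293,345),.035),'heelbot':((195,227),.01),'heeltop':((195,213),.043),
'handletop':((189,565),.08),'blockrear':((190,452),.042),'blockfront':((190,388),.042),'heelL':((98,216),.03),'heelR':((292,220),.03)}
C={k:np.array(cl(Z(*v))) for k,v in pts.items()}
for k in C: print(k,C[k])
o=C['rear'][0]+.110
print('jaw x',C['jaw'][0]-o,'heel',C['heelbot'][0]-o,C['heeltop'][0]-o,'gap',C['heelbot'][0]-C['jaw'][0],'handle',C['handletop'][0]-o)
org=mid[:2]+o*np.array([c,s]);print('origin (axis y by rails)',org)
E
```

```text
yaw -25.406700915630843 0.07186247357199621
yaw -25.374527271559927 0.07185527163209732
-25.390614899733336
rail sep (np.float64(-0.03612007704589813), np.float64(0.039106406229602965)) (np.float64(-0.035738792723806874), np.float64(-0.039106406229602944)) (np.float64(0.0357423936938983), np.float64(0.039086230557207)) (np.float64(0.0361164760758068), np.float64(-0.03908623055720698))
rear [-0.0954  0.0008]
rearL [-0.0957  0.0449]
rearR [-0.0952 -0.0473]
jaw [-0.0512  0.0005]
jawL [-0.0546  0.0311]
jawR [-0.0543 -0.0311]
heelbot [-0.0195 -0.001 ]
heeltop [-0.0178 -0.0016]
handletop [-0.1103 -0.0005]
blockrear [-0.0859  0.0001]
blockfront [-0.0666  0.    ]
heelL [-0.0178  0.0274]
heelR [-0.0187 -0.0301]
jaw x -0.0657263759076683 heel -0.03409115919073682 -0.03241507597358415 gap 0.03163521671693149 handle -0.12489053715916229
origin (axis y by rails) [ 0.5962 -0.1168]
```

Request:
step_arm(
  series=[0.044,-0.0032,0.01,0.002,0.0883,-0.0064,0.03,0.004,0.0883,-0.0064,0.065,0.004,0.0883,-0.0064,0.079,0.004,0.0883,-0.0064,0.079,0.004,0.0883,-0.0064,0.079,0.004],
)

```text
time: 6.78
tool_pos: [0.5596, -0.0994, 0.091]
tcp_rot: [-3.065, 0.691, -0.003]
wrist_force: [-0.6, -0.3, -0.4]
width: 0.267
grip_force: 49.6
```

```bash
python3 - <<'E'
from look import *
p=look('c2',[])
a=p['image'][150:420,140:420];cv2.imwrite('pics/c2c.png',cv2.resize(a,None,fx=2.2,fy=2.2,interpolation=cv2.INTER_CUBIC)[:,:,::-1])
E
```

```text
6.825 [ 0.5598 -0.0994  0.0914] [ 0.9033 -0.429   0.0027]
```

View pics/c2c.png

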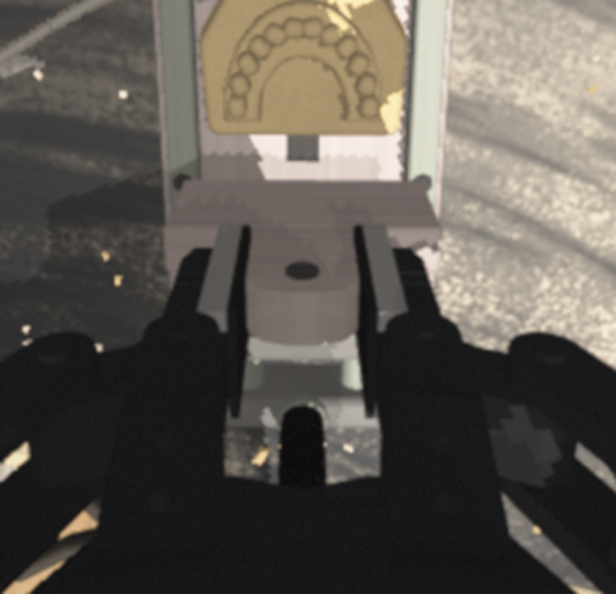

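```bash
python3 - <<'E'
from look import *
p=pickle.load(open('c2.pkl','rb'));g=cv2.GaussianBlur(p['image'],(1,5),0).astype(int)
for r in (190,205,215,226,240,256,262):
    q=g[r-1:r+2].mean(0)
    print(r,'L',q[208:236].mean(1).astype(int).tolist(),'\n    R',q[318:346].mean(1).astype(int).tolist())
E
```

```text
190 L [87, 84, 83, 97, 121, 128, 118, 117, 121, 122, 121, 120, 121, 122, 122, 121, 122, 123, 119, 109, 94, 101, 129, 140, 128, 125, 137, 142] 
    R [150, 153, 154, 159, 159, 144, 124, 99, 88, 134, 182, 207, 215, 215, 214, 214, 215, 217, 218, 216, 215, 212, 205, 214, 218, 194, 177, 185]
205 L [83, 84, 88, 93, 108, 126, 126, 115, 117, 121, 120, 119, 119, 120, 120, 121, 121, 120, 121, 116, 103, 89, 112, 138, 142, 135, 128, 130] 
    R [224, 221, 216, 200, 158, 121, 101, 88, 124, 171, 204, 215, 215, 214, 214, 216, 216, 217, 217, 216, 213, 207, 214, 217, 183, 148, 148, 148]
215 L [66, 66, 66, 67, 76, 109, 132, 125, 116, 117, 120, 120, 118, 119, 120, 121, 121, 120, 121, 119, 112, 96, 99, 127, 143, 146, 148, 149] 
    R [236, 235, 220, 182, 150, 125, 97, 98, 146, 192, 213, 215, 214, 214, 215, 216, 217, 217, 216, 215, 208, 198, 204, 194, 187, 194, 188, 182]
226 L [69, 69, 69, 68, 68, 82, 111, 121, 115, 112, 114, 110, 105, 101, 98, 96, 94, 94, 93, 93, 91, 84, 79, 96, 109, 111, 113, 114] 
    R [235, 234, 233, 220, 181, 126, 91, 126, 174, 204, 213, 214, 211, 210, 211, 214, 216, 216, 216, 211,
[... 177 characters left out ...]
 R [102, 101, 101, 101, 102, 101, 101, 101, 101, 102, 102, 101, 101, 101, 101, 105, 129, 174, 202, 199, 205, 204, 173, 151, 154, 155, 155, 154]
256 L [67, 68, 69, 72, 73, 75, 93, 107, 111, 111, 111, 112, 111, 111, 111, 112, 111, 112, 112, 112, 112, 111, 112, 112, 112, 112, 112, 112] 
    R [135, 136, 139, 143, 143, 144, 143, 143, 144, 144, 144, 143, 143, 143, 142, 142, 144, 143, 144, 143, 143, 141, 141, 157, 174, 175, 165, 158]
262 L [69, 73, 76, 79, 75, 71, 88, 104, 107, 108, 109, 109, 109, 109, 109, 108, 108, 106, 100, 89, 76, 72, 71, 71, 72, 71, 71, 73] 
    R [85, 76, 75, 81, 88, 93, 93, 89, 89, 98, 110, 120, 135, 146, 161, 172, 176, 166, 139, 124, 131, 165, 181, 189, 195, 185, 181, 181]
```

```bash
python3 - <<'E'
from look import *
p=pickle.load(open('c2.pkl','rb'))
t=np.array([.5598,-.0994,.0914]);x=np.array([.9033,-.429,0])
for n,r,zs in(('heel',211,(.036,.041)),('foot',232.3,(.050,.053)),('bodytop',150+228/2.2,(.085,.088))):
    print(n,[round(float((atz(p,(277,r),z)-t)@x),4) for z in zs])
E
```

```text
heel [0.0116, 0.0133]
foot [0.0024, 0.0036]
bodytop [0.0048, 0.0063]
```

```bash
python3 - <<'E'
from look import *
a=pickle.load(open('c1.pkl','rb'));b=pickle.load(open('c2.pkl','rb'))
mid=np.array([.583,-.1105,0]);x=np.array([.9034,-.4288,0])
f=lambda p,u,z:round(float((atz(p,u,z)-mid)@x),4)
print('slot end',f(a,(270,97.1),.01),f(b,(277,222.7),.01))
print('heel',tri([(a,(271,77.5)),(b,(277,211))]),tri([(a,(271,82.5)),(b,(277,211))]))
print('screw L', f(a,(200+67/2.75,281/2.75),.02),f(b,(140+182/2.2,150+182/2.2),.02))
print('screwL tri',tri([(a,(200+67/2.75,281/2.75)),(b,(140+182/2.2,150+182/2.2))]))
print(a['Tw'],b['Tw'])
E
```

```text
slot end -0.0315 -0.0318
heel (array([ 0.5676, -0.1039,  0.0278]), [0.0007932200846249391, 0.0007932200846248611]) (array([ 0.5647, -0.1024,  0.018 ]), [0.0007042662207495211, 0.0007042662207494764])
screw L -0.0361 -0.0358
screwL tri (array([ 0.5672, -0.0597,  0.0193]), [7.473819171301816e-05, 7.473819171298022e-05])
[[-0.4244  0.863   0.2741  0.546 ]
 [-0.9055 -0.4043 -0.1289 -0.1001]
 [-0.0004 -0.3029  0.953   0.3115]
 [ 0.      0.      0.      1.    ]] [[-0.4278  0.8624  0.2708  0.6292]
 [-0.9039 -0.4079 -0.1288 -0.1323]
 [-0.0006 -0.2999  0.954   0.2344]
 [ 0.      0.      0.      1.    ]]
```

Request:
step_arm(
  series=[-0.001,0,0.015,0,-0.001,0,0.027,0,-0.001,0,0.034,0,-0.001,0,0.037,0,-0.001,0,0.037,0],
)

```text
time: 7.45
tool_pos: [0.5579, -0.0989, 0.0523]
tcp_rot: [3.065, -0.691, -0.001]
wrist_force: [0.1, -0.1, -0.7]
width: 0.264
grip_force: 49.7
```

Request:
step_arm(
  series=[0,0,0.002,0,0,0,0.0035,0,0,0,0.0035,0],
)

```text
time: 7.82
tool_pos: [0.5583, -0.099, 0.0494]
tcp_rot: [3.065, -0.691, 0.001]
wrist_force: [1.0, -0.7, 0.8]
width: 0.266
grip_force: 49.7
```

Request:
step_arm(
  series=[0,0,0,0,0,0,0,0,0,0,-0.001,0,0,0,-0.04,0,0,0,-0.085,0,0,0,-0.1,0],
  gripper=1,
)

```text
time: 8.57
tool_pos: [0.5602, -0.0994, 0.1528]
tcp_rot: [-3.065, 0.691, -0.009]
wrist_force: [-0.0, 0.8, -0.4]
width: 0.999
grip_force: 0.0
```

```bash
python3 - <<'E'
from h import *
s=monitor.read_state();t=s['tool_pos'];Rm=R.from_rotvec(s['tcp_rot']).as_matrix()
print(t,np.degrees(np.arctan2(Rm[1,0],Rm[0,0])),s['width'])
for n,q in(('p2',(.4631,-.3785)),('p1',(.4400,-.3553))): print(n,Rm.T@(np.array([*q,.16])-t))
E
```

```text
[ 0.56024626 -0.09941772  0.15276081] -25.41888365325772 0.9985846359093541
p2 [ 0.03209084  0.29375416 -0.00744252]
p1 [ 0.00126938  0.28271512 -0.00760674]
```

Request:
step_arm(
  series=[0.006,0.055,0,0.07,0.012,0.11,0,0.14,0.019,0.17,0,0.21,0.026,0.23,0,0.28,0.032,0.285,0,0.35,0.0321,0.2938,0,0.35,0.0321,0.2938,0.03,0.35,0.0321,0.2938,0.06,0.35],
)

```text
time: 9.57
tool_pos: [0.4609, -0.3774, 0.0882]
tcp_rot: [-2.897, 1.214, 0.0]
wrist_force: [0.2, 0.2, 0.1]
width: 1.008
grip_force: 0.0
```

```bash
python3 - <<'E'
from look import *
p=look('r2',[]);s=monitor.read_state();t=s['tool_pos'];Rm=R.from_rotvec(s['tcp_rot']).as_matrix()
print(np.degrees(np.arctan2(Rm[1,0],Rm[0,0])),Rm.T@(np.array([.4631,-.3785,.0468])-t))
a=p['image'][150:420,140:420];cv2.imwrite('pics/r2c.png',cv2.resize(a,None,fx=2.2,fy=2.2,interpolation=cv2.INTER_CUBIC)[:,:,::-1])
E
```

```text
9.625 [ 0.4583 -0.3749  0.0832] [ 0.7017 -0.7125 -0.0082]
-45.4373183175222 [ 0.0062 -0.0009  0.0363]
```

View pics/r2c.png

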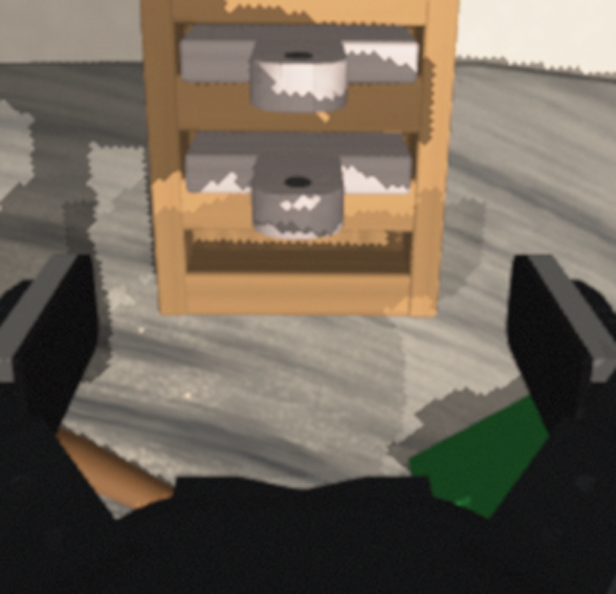

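```bash
python3 - <<'E'
from look import *
p=pickle.load(open('r2.pkl','rb'))
s=monitor.read_state();t=s['tool_pos'];Rm=R.from_rotvec(s['tcp_rot']).as_matrix()
for r in (205,220,235):
  q=atz(p,(140+298/2.2,150+r/2.2),.07);print(r,q,Rm.T@(q-t))
print(t,Rm[:,0],s['joint_vel'])
E
```

```text
205 [ 0.4654 -0.3806  0.07  ] [ 0.0091 -0.001   0.0131]
220 [ 0.4625 -0.3777  0.07  ] [ 0.005  -0.001   0.0131]
235 [ 0.4596 -0.3747  0.07  ] [ 0.0009 -0.001   0.0132]
[ 0.4583 -0.3749  0.0832] [ 0.7017 -0.7125 -0.0082] [ 0.005  -0.013   0.0216 -0.0027  0.1049  0.0015]
```

Request:
step_arm(
  series=[0,0,0,0,0,0,0,0],
)

```text
time: 9.88
tool_pos: [0.4619, -0.3781, 0.0904]
tcp_rot: [2.898, -1.213, 0.003]
wrist_force: [-0.2, -0.7, 0.8]
width: 1.002
grip_force: 0.0
```

```bash
python3 - <<'E'
from h import *
s=monitor.read_state();t=s['tool_pos'];Rm=R.from_rotvec(s['tcp_rot']).as_matrix()
print(t,np.degrees(np.arctan2(Rm[1,0],Rm[0,0])),Rm.T@(np.array([.4628,-.378,.0468])-t),s['joint_vel'])
E
```

```text
[ 0.46186623 -0.37814766  0.09037653] -45.424634821908576 [ 0.00047526 -0.00075869  0.04357759] [-2.55194608e-03 -1.00389874e-02 -9.12887687e-03 -6.00684482e-04
 -1.38031795e-03  5.52627488e-05]
```

Request:
step_arm(
  series=[-0.0035,-0.0008,0.02,0,-0.0035,-0.0008,0.037,0,-0.0035,-0.0008,0.0432,0,-0.0035,-0.0008,0.0432,0,-0.0035,-0.0008,0.0432,0],
)

```text
time: 10.5
tool_pos: [0.4595, -0.3755, 0.0466]
tcp_rot: [2.897, -1.214, 0.002]
wrist_force: [0.7, -0.3, 0.2]
width: 1.001
grip_force: 0.0
```

Request:
step_arm(
  series=[0,0,0,0,0,0,0,0,0,0,0,0,0,0,0,0,0,0,0,0,0,0,0,0],
  gripper=0,
  newtons=50,
)

```text
time: 11.25
tool_pos: [0.4592, -0.3751, 0.0463]
tcp_rot: [2.897, -1.214, 0.001]
wrist_force: [-1.0, 0.2, 2.3]
width: 0.267
grip_force: 50.0
```

Request:
step_arm(
  series=[0,0,-0.02,0,0,0,-0.06,0,0,0,-0.1,0,0,0,-0.1,0,0,0,-0.1,0],
)

```text
time: 11.88
tool_pos: [0.4587, -0.3748, 0.1463]
tcp_rot: [2.897, -1.214, -0.0]
wrist_force: [-0.2, -0.2, -1.0]
width: 0.266
grip_force: 49.6
```

```bash
python3 - <<'E'
from h import *
s=monitor.read_state();t=s['tool_pos'];Rm=R.from_rotvec(s['tcp_rot']).as_matrix()
g=np.array([.583,-.1105])-.0461*np.array([.9034,-.4288])
print(t,g,np.degrees(np.arctan2(Rm[1,0],Rm[0,0])),Rm.T@(np.array([*g,.14])-t),s['width'])
E
```

```text
[ 0.45873002 -0.37479232  0.14631524] [ 0.54135326 -0.09073232] -45.47179594319542 [-0.14456728 -0.25810275  0.00631169] 0.26587525864021766
```

Request:
step_arm(
  series=[-0.025,-0.044,0,-0.06,-0.05,-0.088,0,-0.12,-0.075,-0.133,0,-0.18,-0.1,-0.178,0,-0.24,-0.125,-0.223,0,-0.3,-0.1446,-0.2581,0,-0.35,-0.1446,-0.2581,0,-0.35,-0.1446,-0.2581,0,-0.35],
)

```text
time: 12.88
tool_pos: [0.5405, -0.0909, 0.1446]
tcp_rot: [3.064, -0.69, -0.004]
wrist_force: [-0.7, -0.7, -0.8]
width: 0.266
grip_force: 49.6
```

```bash
python3 - <<'E'
from look import *
p=look('c3',[]);s=monitor.read_state();t=s['tool_pos'];Rm=R.from_rotvec(s['tcp_rot']).as_matrix()
g=np.array([.583,-.1105])-.0461*np.array([.9034,-.4288])
print(t,np.degrees(np.arctan2(Rm[1,0],Rm[0,0])),Rm.T@(np.array([*g,.095])-t))
a=p['image'][100:330,140:420];cv2.imwrite('pics/c3c.png',cv2.resize(a,None,fx=2.6,fy=2.6,interpolation=cv2.INTER_CUBIC)[:,:,::-1])
E
```

```text
12.925 [ 0.5406 -0.0914  0.1448] [ 0.9029 -0.4298 -0.0021]
[ 0.5406 -0.0914  0.1448] -25.454038066688074 [ 0.0005 -0.001   0.0498]
```

View pics/c3c.png

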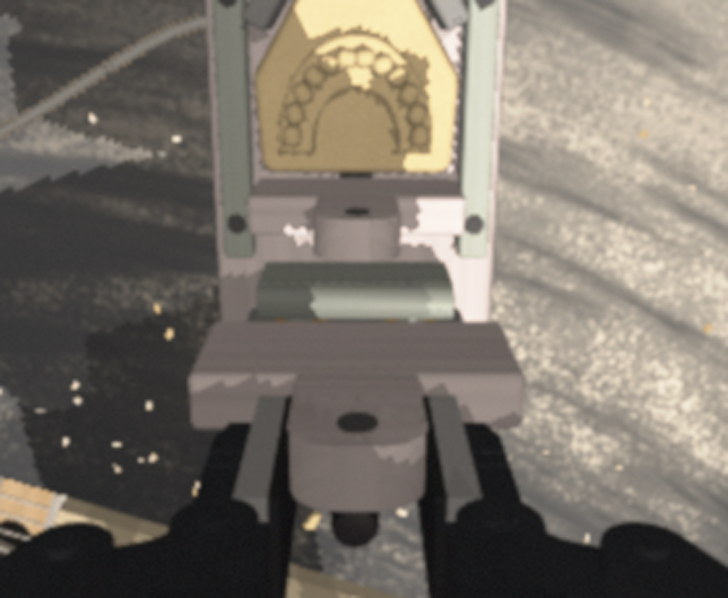

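```bash
python3 - <<'E'
from look import *
b=pickle.load(open('c3.pkl','rb'))
mid=np.array([.583,-.1105,0]);x=np.array([.9034,-.4288,0])
f=lambda r,z:round(float((atz(b,(277,100+r/2.6),z)-mid)@x),4)
print('A front',f(197,.044),'A rear',f(237,.044),'jaw',f(263,.016),f(263,.026),f(263,.035),'jaw rear top',f(318,.035),'heel',f(171,.028))
z=.1448-.0385;print('B foot front',f(322,z),'B bodytop front',f(375,z+.034),'rear',f(427,z+.034),'tcp',(np.array([.5406,-.0914,0])-mid)@x)
g=cv2.GaussianBlur(b['image'],(1,5),0).astype(int)
for r in (238,248,253,260): 
    q=g[r-1:r+2].mean(0).mean(1).astype(int);print(r,q[205:245].tolist(),q[312:352].tolist())
E
```

```text
A front -0.0218 A rear -0.034 jaw -0.0506 -0.0476 -0.0449 jaw rear top -0.0634 heel -0.017
B foot front -0.0378 B bodytop front -0.0358 rear -0.0469 tcp -0.04649423999999999
238 [51, 51, 51, 51, 51, 51, 51, 51, 52, 58, 75, 91, 98, 100, 100, 100, 100, 100, 100, 100, 100, 100, 100, 100, 99, 100, 100, 100, 100, 100, 100, 100, 100, 100, 99, 100, 100, 99, 99, 100] [100, 100, 100, 100, 100, 100, 100, 100, 99, 100, 100, 100, 100, 100, 99, 100, 100, 100, 100, 100, 100, 100, 100, 100, 101, 112, 140, 173, 186, 179, 165, 164, 170, 173, 171, 177, 190, 201, 199, 185]
248 [48, 48, 48, 49, 49, 48, 55, 86, 118, 133, 138, 138, 136, 133, 129, 125, 122, 118, 114, 112, 113, 120, 125, 126, 126, 121, 118, 115, 112, 110, 110, 109, 110, 110, 114, 114, 112, 110, 111, 119] [139, 143, 144, 144, 145, 144, 144, 144, 144, 144, 144, 144, 144, 144, 144, 144, 144, 144, 144, 144, 144, 145, 144, 145, 145, 145, 145, 142, 137, 132, 140, 149, 149, 145, 141, 138, 139, 145, 146, 143]
253 [51, 50, 50, 50, 50, 50, 52, 65, 89, 104, 106, 106, 106, 106, 106, 106, 106, 106, 106, 106, 106, 106, 106, 106, 106, 106, 106, 106, 106, 106, 106, 106, 106, 102, 94, 89, 87, 88, 88, 88] [94, 97, 101, 116, 133, 139, 139, 140, 141, 142, 142, 142, 142, 141, 141, 141, 142, 142, 142, 142, 142, 142, 142, 142, 142, 142, 142, 140, 137, 139, 144, 154, 166, 173, 174, 174, 174, 180, 180, 171]
260 [48, 47, 48, 48, 48, 49, 49, 54, 83, 104, 108, 110, 110, 110, 110, 110, 109, 110, 109, 109, 109, 109, 108, 106, 104, 104, 104, 105, 104, 104, 104, 103, 96, 87, 84, 84, 84, 84, 84, 84] [90, 90, 89, 90, 92, 99, 104, 106, 108, 117, 129, 135, 136, 137, 138, 139, 140, 138, 135, 131, 128, 127, 123, 119, 116, 114, 117, 121, 134, 161, 178, 176, 171, 171, 180, 186, 177, 171, 179, 187]
```

Request:
step_arm(
  series=[-0.001,-0.0003,0.02,0,-0.001,-0.0003,0.045,0,-0.001,-0.0003,0.045,0,-0.001,-0.0003,0.06,0,-0.001,-0.0003,0.07,0,-0.001,-0.0003,0.08,0,-0.001,-0.0003,0.086,0,-0.001,-0.0003,0.086,0],
)

```text
time: 13.92
tool_pos: [0.5404, -0.0901, 0.0593]
tcp_rot: [3.065, -0.691, -0.002]
wrist_force: [0.2, -0.2, -1.4]
width: 0.268
grip_force: 49.7
```

Request:
step_arm(
  series=[0,0,0.003,0,0,0,0.006,0,0,0,0.009,0,0,0,0.0105,0,0,0,0.0105,0],
)

```text
time: 14.55
tool_pos: [0.5407, -0.0902, 0.0493]
tcp_rot: [3.065, -0.691, -0.0]
wrist_force: [-0.1, -0.2, -0.7]
width: 0.267
grip_force: 49.7
```

Request:
step_arm(
  series=[0,0,0.001,0,0,0,0.001,0,0,0,0.001,0],
)

```text
time: 14.92
tool_pos: [0.5409, -0.0903, 0.0485]
tcp_rot: [3.065, -0.691, 0.0]
wrist_force: [0.2, 1.0, -1.3]
width: 0.26
grip_force: 49.7
```

Request:
step_arm(
  series=[0,0,0,0,0,0,0,0,0,0,0,0,0,0,-0.02,0,0,0,-0.06,0,-0.01,0,-0.1,0,-0.05,0,-0.1,0,-0.063,0,-0.1,0],
  gripper=1,
)

```text
time: 15.92
tool_pos: [0.4826, -0.0626, 0.1487]
tcp_rot: [-3.065, 0.691, -0.0]
wrist_force: [0.6, -0.3, 0.7]
width: 1.0
grip_force: 0.0
```

Request:
step_arm(
  series=[0,0,0,0,0,0,0,0],
)

```text
time: 16.18
tool_pos: [0.4846, -0.0635, 0.1482]
tcp_rot: [3.064, -0.691, 0.0]
wrist_force: [-0.1, -0.2, -0.1]
width: 1.0
grip_force: 0.0
```

```bash
python3 - <<'E'
from look import *
p=look('c4',['handle']);s=monitor.read_state();t=s['tool_pos'];Rm=R.from_rotvec(s['tcp_rot']).as_matrix()
print(Rm.T@(np.array([.4834,-.0632,.05])-t))
a=p['image'][100:330,140:420];cv2.imwrite('pics/c4c.png',cv2.resize(a,None,fx=2.6,fy=2.6,interpolation=cv2.INTER_CUBIC)[:,:,::-1])
E
```

```text
handle [([282.1, 212.8], 0.88)]
16.275 [ 0.4847 -0.0635  0.1482] [ 0.9031 -0.4295 -0.    ]
[-0.0013  0.0002  0.0982]
```

View pics/c4c.png

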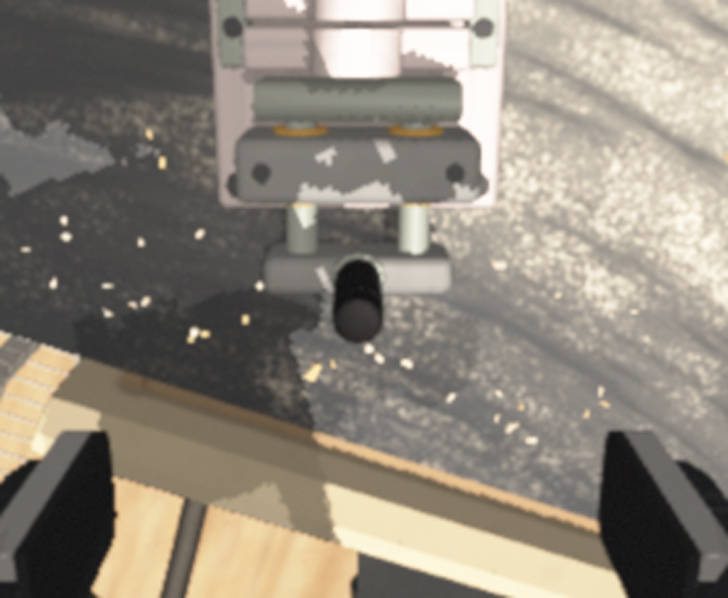

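```bash
python3 - <<'E'
from look import *
b=pickle.load(open('c4.pkl','rb'));s=monitor.read_state();t=s['tool_pos'];Rm=R.from_rotvec(s['tcp_rot']).as_matrix()
f=lambda c,r,z:np.round(Rm.T@(atz(b,(140+c/2.6,100+r/2.6),z)-t),4)[:2]
print('handle',f(357,320,.08))
for c,r,z in [(110,383,0),(360,450,0),(600,525,0),(110,400,.05),(360,500,.05),(600,570,.05),(360,550,.05)]: print(c,r,z,f(c,r,z))
E
```

```text
handle [-0.0016  0.0001]
110 383 0 [-0.057  -0.0937]
360 450 0 [-0.0854  0.0015]
600 525 0 [-0.1192  0.0983]
110 400 0.05 [-0.0399 -0.0781]
360 500 0.05 [-0.0761  0.0013]
600 570 0.05 [-0.1032  0.083 ]
360 550 0.05 [-0.0954  0.0013]
```

Request:
step_arm(
  series=[-0.0015,0,0.03,0,-0.0015,0,0.065,0,-0.0015,0,0.09,0,-0.0015,0,0.0975,0,-0.0015,0,0.0975,0],
)

```text
time: 16.9
tool_pos: [0.4828, -0.0627, 0.0507]
tcp_rot: [3.064, -0.692, -0.001]
wrist_force: [-0.4, -0.1, 0.8]
width: 1.0
grip_force: 0.0
```

Request:
step_arm(
  series=[0,0,0,0,0,0,0,0,0,0,0,0,0,0,0,0,0,0,0,0,0,0,0,0,0,0,0,0],
  gripper=0,
  newtons=80,
)

```text
time: 17.77
tool_pos: [0.4828, -0.0628, 0.0516]
tcp_rot: [3.064, -0.691, 0.001]
wrist_force: [-2.8, -1.2, 5.5]
width: 0.138
grip_force: 78.0
```

Request:
step_arm(
  series=[0.002,0,0,0,0.004,0,0,0,0.005,0,0,0,0.005,0,0,0],
)

```text
time: 18.27
tool_pos: [0.4869, -0.0648, 0.0516]
tcp_rot: [3.064, -0.691, -0.001]
wrist_force: [-3.4, -0.3, 7.0]
width: 0.141
grip_force: 78.0
```

Request:
step_arm(
  series=[0.001,0,0,0,0.002,0,0,0,0.003,0,0,0,0.003,0,0,0],
)

```text
time: 18.77
tool_pos: [0.4892, -0.0659, 0.0516]
tcp_rot: [3.065, -0.691, -0.002]
wrist_force: [-4.6, 0.9, 8.7]
width: 0.13
grip_force: 78.1
```

Request:
step_arm(
  series=[0.001,0,0,0,0.002,0,0,0,0.002,0,0,0],
)

```text
time: 19.15
tool_pos: [0.4906, -0.0665, 0.0516]
tcp_rot: [-3.065, 0.691, 0.004]
wrist_force: [-5.8, 0.4, 9.9]
width: 0.136
grip_force: 78.2
```

Request:
step_arm(
  series=[0.001,0,0,0,0.002,0,0,0,0.002,0,0,0],
)

```text
time: 19.52
tool_pos: [0.4907, -0.0666, 0.0515]
tcp_rot: [-3.064, 0.692, 0.01]
wrist_force: [-10.7, 3.9, 16.5]
width: 0.137
grip_force: 78.9
```

Request:
step_arm(
  series=[0.001,0,0,0,0.002,0,0,0,0.002,0,0,0],
)

```text
time: 19.9
tool_pos: [0.4907, -0.0666, 0.0515]
tcp_rot: [-3.063, 0.692, 0.017]
wrist_force: [-16.7, 6.2, 22.1]
width: 0.135
grip_force: 79.6
```

Request:
step_arm(
  series=[0.001,0,-0.001,0,0.002,0,-0.002,0,0.003,0,-0.002,0,0.003,0,-0.002,0],
)

```text
time: 20.4
tool_pos: [0.4908, -0.0667, 0.0516]
tcp_rot: [-3.062, 0.692, 0.025]
wrist_force: [-18.5, 9.2, 15.9]
width: 0.138
grip_force: 78.9
```

```bash
python3 - <<'E'
from look import *
p=look('f1',['jaw_face','handle'],'wrist');s=monitor.read_state();print(s['wrist_force'],s['torque'],s['grip_force'],s['tool_pos'])
a=p['image'][0:260,140:420];cv2.imwrite('pics/f1c.png',cv2.resize(a,None,fx=2.2,fy=2.2,interpolation=cv2.INTER_CUBIC)[:,:,::-1])
E
```

```text
jaw_face [([277.9, 142.3], 0.61)]
handle [([278.5, 276.7], 0.58)]
20.55 [ 0.4908 -0.0667  0.0516] [ 0.9027 -0.43   -0.016 ]
[-16.9653  10.0923  15.7113] [1.4801 2.3836 0.0221] 78.89560461044312 [ 0.4908 -0.0667  0.0516]
```

View pics/f1c.png

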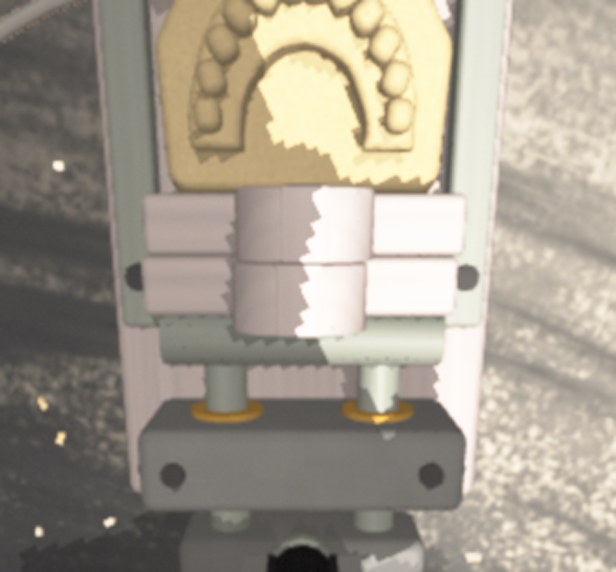

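The picture shows the jaw (row ~340), the two upright plates (rows 285 and 225) and the cast heel (row ~190) tight together. The yoke is still clear of the bearing block. I'll push a little harder and then hold.

Request:
step_arm(
  series=[0.001,0,0,0,0.002,0,-0.001,0,0.003,0,-0.002,0,0.003,0,-0.002,0,0.003,0,-0.002,0,0.003,0,-0.002,0],
)

```text
time: 21.3
tool_pos: [0.4907, -0.0667, 0.0516]
tcp_rot: [-3.061, 0.692, 0.034]
wrist_force: [-19.9, 12.1, 10.1]
width: 0.137
grip_force: 78.4
```

```bash
python3 -c "
from workcell import job
print(job.finish_job())"
```

```text
the job is handed in; nothing more can be done
None
```

I stood two packing plates between the jaw and the cast, and the arm is still holding the handle at about 23 N. The jaw stopped after about 9 mm of its 18 mm stroke with everything tight, and the job was handed in at about 21 s; the hand-in call returned no verdict.

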